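# Lock the valve-clearance adjuster on a cylinder head

## Task

The valve clearance on this cylinder head is already set: lock it. Put the thin spanner on the lower (adjusting) nut of the right-hand rocker with its handle lying across the front rail against the middle cover stud, let go of it, then use the thick spanner to turn the upper locknut clockwise, seen from above, until it comes up solid, without the adjusting nut turning more than the play of its spanner. Then take both spanners off and lay them flat on the bench, leaving the other things on the bench where they are.

Things in the scene. Friction and masses are not known exactly. Their poses are not given: they have to be found in the camera images.
- cylinder_head: Aluminium cylinder head, cover off, fixed on timbers, 232 x 340 mm; its top rail is 115 mm high, 24 mm wide, hollow inside. Origin on the bench; front rail at x -112 to -88 mm. Two rockers on upright 22 mm studs (tops at 166 mm), each with two hexagon nuts, one above the other. To be locked: the robot's right-hand pair, at (0, -55) mm; the left one, at (0, 55), is done already.
- cover_stud (a point): Foot of the plain 12 mm stud, 30 mm tall, in the middle of the front rail, at the rail's top face. Axes as the head's. With the thin spanner seated it stands 2 to 3 mm off the handle's edge, on the clockwise side seen from above, and stops the handle swinging clockwise.
- adjusting_nut (a point): Centre of the lower nut: 32 mm across flats, 37 over corners, 15 high, underside level with the rail on a 47 mm washer, so the thin spanner lies flat on washer and rail. z up. x runs along a pair of flats: the thin spanner, seated with its own x along this x, has its handle over the front rail beside the cover stud. Turns with 0.2 N m, and with the locknut unless held.
- lock_nut (a point): Centre of the upper nut: 32 mm across flats, 37 over corners, 18 high, centre 27 mm above the rail; 3 mm washer below. z up. x runs along a pair of flats: the thick spanner, slid on with its own x along this x, has its handle over the front rail, right of the thin one's; it swings clockwise towards that and ends 0.40 rad short of it. Needs 0.45 N m (4 N at the handle), both ways.
- adjuster (a joint): Angle of the adjusting nut, rad, clockwise from above positive, 0 at its setting (the start). Must stay within 0.3 either way; about 0.1 to 0.2 goes in the play of spanner and stud.
- locking (a joint): Angle of the locknut relative to the adjusting nut, rad, clockwise from above positive; starts slack at 0 to 0.25 and comes up solid (hard stop) at 0.85.
- thin_spanner_jaw (a point): Loose thin flat open-ended spanner, plain steel, 187 mm long, 10 mm thick all over, 0.22 kg, on the bench. Point: centre of the jaw opening, half-way up. x from handle to open mouth, z up. Opening 33.2 mm wide, flared at the tips; head 64 mm wide, tips 22 mm ahead of the point, bottom of the opening 20 mm behind. Handle 18 mm wide, dark hole at its end, 165 mm behind.
- thin_spanner_grip (a point): Point on the thin spanner's handle, half-way up, 140 mm behind the jaw centre: a good place to hold it, its middle 20 mm outside the rail when on the nut. Axes as thin_spanner_jaw.
- thick_spanner_jaw (a point): Loose thick open-ended spanner, plain steel, same length and jaw, 0.30 kg, 14 mm thick all over, handle 27 mm wide with no hole, on the bench. Point: centre of the jaw opening, half-way up. x from handle to open mouth, z up. Opening 33.2 mm, tips 22 mm ahead, bottom of the opening 20 mm behind, handle end 165 mm behind.
- thick_spanner_grip (a point): Point on the thick spanner's handle, half-way up, 110 mm behind the jaw centre: a good place to hold it. Axes as thick_spanner_jaw.
- closed_tin: Bystander: aluminium tin with its lid on, 99 x 154 x 48 mm, origin under its centre.
- tappet_tin: Bystander: open aluminium tin with round steel tappets in it, 95 x 150 x 40 mm, origin under its centre.
- valve_block: Bystander: wooden block with two engine valves standing in it, 90 x 60 mm, 113 mm high, origin under its centre.
Mind the look-alikes: they are no part of the job. What is shaped like the part that bears thin_spanner_jaw but brown or orange is not meant. Leave any orange or turquoise look-alike of the part that bears thick_spanner_jaw alone.

How it is judged:
On the way, in this order (a step that is already met when the one before it is completed fails the run):
1. the thin spanner is seated on the adjusting nut (jaw centre within 8 mm of the nut's), lying level, let go, its handle beside the cover stud (distance between thin_spanner_jaw and adjusting_nut below 0.008 m and angle between thin_spanner_jaw's own z axis and vertical below 0.08 rad and horizontal distance between thin_spanner_grip and cover_stud below 0.06 m and contact force between the fingers and thin_spanner below 0.2 N), for 0.2 s.
2. the thick spanner is on the still slack locknut (jaw centre within 8 mm of the nut's) while the thin one is on the adjusting nut (distance between thick_spanner_jaw and lock_nut below 0.008 m and distance between thin_spanner_jaw and adjusting_nut below 0.008 m and value of joint locking below 0.45 rad), for 0.1 s.
3. the locknut has been turned tight with both spanners still on their nuts (value of joint locking above 0.78 rad and distance between thick_spanner_jaw and lock_nut below 0.01 m and distance between thin_spanner_jaw and adjusting_nut below 0.01 m), for 0.1 s.
At the end, for the whole second after the job is handed in: The locknut is tight (within 0.07 rad of its stop), the adjusting nut is within 0.3 rad of its setting, and both spanners lie flat on the bench (jaw and handle points below 15 mm), at rest and released (value of joint locking above 0.78 rad and value of joint adjuster between -0.3 and 0.3 rad and height (world z) of each of thin_spanner_jaw, thin_spanner_grip, thick_spanner_jaw, thick_spanner_grip below 0.015 m and linear speed of each of thin_spanner, thick_spanner below 0.02 m/s); the robot touches nothing.
It fails at once if the adjusting nut is turned more than 0.3 rad (17 degrees) from its setting (value of joint adjuster above 0.3 rad or value of joint adjuster below -0.3 rad).
It fails at once if a bystander is moved by more than 20 mm (distance of any of closed_tin, tappet_tin, valve_block from where it was at the start of the episode above 0.02 m).
It also fails if it takes over 72 s, if anything falls off the work surface, if the arm or the gripper's body presses on something with over 40 N, if the wrist force passes 120 N, or if a joint passes its speed limit or range.

## Robot

A 6-joint arm with a two-finger parallel gripper is mounted at the origin on the work surface. World frame = base frame: x ahead of the robot, y to its left, z up, the work surface at z = 0. Lengths are in m, angles in rad, forces in N, time in s.
With the tool pointing down it reaches from about 0.275 to 0.75 m from the base axis. Payload 10.2 kg.
Tool frame: the origin (TCP) lies midway between the tips of the shut fingers; the grasp point (between the pads) lies 19 mm behind it (env.hold_point_z is the distance from the TCP to the grasp point, in m); z points along the fingers, y is the line along which they close (so a half turn about z gives the same grasp; the last joint's range is limited). The gripper opens to 85 mm and grips with 20 to 120 N. Pads are 22 mm wide; open, the fingers measure 114 mm over their backs; the gripper's body (76 mm by 85 mm) begins 54 mm behind the grasp point. The pads swing forward as they close: fully open they stand 13 mm farther back than shut.
Start: joints at [0.963, 0.313, 1.498, -0, 1.331, -0.223], TCP at [0.197, 0.487, 0.231] pointing down, gripper open.
Joint ranges: [-2.94, 2.94], [-0.97, 2.17], [0.19, 2.56], [-1.23, 4.37], [0.02, 3.11], [-2.88, 2.88]. Speed limits (rad/s): [2.39, 2.39, 3.01, 3.14, 3.14, 3.14].

## Interface

Orientations are given as a unit quaternion [x, y, z, w].
In Python, from bench import env, kinematics, monitor, eyes, job gives the robot as it stands. The module is installed in compiled form; this text tells all that it offers. Calls block until the motion is done:
- env.reach(position, orientation): joint-space move of the TCP to a pose.
- env.movel(position, velocity=0.15, frame=None, guard=None): straight line of the TCP; frame=None keeps the orientation; velocity is the mean speed in m/s. With guard (N) it stops when the force on the tool has changed by that much, and returns True; else False.
- env.set_joints(angles): joint-space move.
- env.release() and env.close_gripper(effort=None): open the fingers fully, or close them until they stop; effort is the grip in N (None keeps the last).
- env.hold(seconds).
- kinematics.ik(position, orientation): joint angles nearest the present ones, or None.
- monitor.sense(): the state.
- eyes.grab_frame(name): name is "scene" or "top"; returns a dict with "frame" (420x560x3 uint8, red, green, blue), "mtx" (3x3 intrinsics, pixels), "k1" (the pictures are not rectified: a ray, as slopes to the right and down, at radius r is drawn at 1 + k1 r^2 times it, then the intrinsics apply), "view" (4x4, takes a point from world to camera coordinates). Camera axes: x right, y down, z forward; pixel columns grow to the right and rows downward; lengths in m; the calibration is good to about 2 mm. A picture is of the moment at which its call begins. There is no depth.
A pose or a line that the arm cannot do raises env.MotionError and nothing moves.
- job.hand_in(): hands the job in; it is judged then, once.
The state is a dict: "clock": time; "joints": joint angles; "qvel": joint speeds; "joint_efforts": joint torques, N m; "position": TCP position; "ee_rot": TCP orientation; "contact_force": force on the tool from outside, world axes, zero at the start; "ft_torque": the same for the moment, N m; "finger_gap": opening from 0.0 (shut) to 1.0 (fully open); "gripper_force": force on a finger pad.
Only numpy, scipy, OpenCV 4.12 (cv2) and the standard library are available. Lean on these libraries where they do the work, as an engineer would, in place of code of your own. Each camera call takes 0.05 s, during which the arm holds its last target. There are 200 camera calls.

## Working session

There is one attempt and no reset: what is moved stays moved. The work goes in short steps, each a Python script; the robot and the scene stay as the last script left them, time stands still between calls to the robot, and variables do not carry over. Pictures are saved under pics/ and viewed, at most 10 in all, crops included, and the job is handed in when it is done.

```bash
mkdir -p pics
cat > h.py <<'E'
import numpy as np, cv2
from bench import env, kinematics, monitor, eyes, job
from scipy.spatial.transform import Rotation as R
def grab(n):
    d=eyes.grab_frame(n); return d
def save(d,name,crop=None,scale=1):
    im=d["frame"]
    if crop: x0,y0,x1,y1=crop; im=im[y0:y1,x0:x1]
    im=cv2.resize(im,None,fx=scale,fy=scale,interpolation=cv2.INTER_CUBIC)
    cv2.imwrite("pics/"+name,im[:,:,::-1])
def rays(d,px):
    px=np.atleast_2d(px).astype(float); K=np.array(d["mtx"]); 
    n=cv2.undistortPoints(px[:,None,:],K,np.array([d["k1"],0,0,0.]),None,None)[:,0]
    V=np.array(d["view"]); Rm=V[:3,:3]; c=-Rm.T@V[:3,3]
    return c,np.c_[n,np.ones(len(n))]@Rm
def onplane(d,px,z):
    c,r=rays(d,px); return c+r*((z-c[2])/r[:,2])[:,None]
def proj(d,P):
    V=np.array(d["view"]); P=np.atleast_2d(P)
    q,_=cv2.projectPoints(P.astype(float),cv2.Rodrigues(V[:3,:3])[0],V[:3,3],np.array(d["mtx"]),np.array([d["k1"],0,0,0.]))
    return q[:,0]
def down(yaw): # tool z down, tool y at angle yaw+90deg; tool x along (cos yaw,sin yaw)
    return (R.from_euler('z',yaw)*R.from_euler('x',np.pi)).as_quat()
E
python3 - <<'E'
from h import *
for n in("top","scene"):
    d=grab(n); save(d,n+"0.png",scale=1.4); V=np.array(d["view"]); print(n,np.round(-V[:3,:3].T@V[:3,3],3),np.round(V[:3,:3],2).tolist(),d["mtx"],d["k1"])
s=monitor.sense(); print(s["clock"],s["ee_rot"],s["finger_gap"])
E
```

```text
top [0.458 0.02  1.442] [[0.02, -1.0, -0.02], [-1.0, -0.02, -0.05], [0.05, 0.02, -1.0]] [[479.7830668    0.         276.68028815]
 [  0.         479.7830668  209.50648732]
 [  0.           0.           1.        ]] -0.01822252262047921
scene [0.997 0.943 1.55 ] [[-0.89, 0.46, 0.01], [0.37, 0.73, -0.58], [-0.28, -0.51, -0.81]] [[516.68334085   0.         279.64472507]
 [  0.         516.68334085 207.30946681]
 [  0.           0.           1.        ]] -0.06548714445742825
0.1 [ 1.91237259e-01  9.81543669e-01 -5.27787543e-04 -2.40080628e-04] 0.9962779300086766
```

View pics/top0.png

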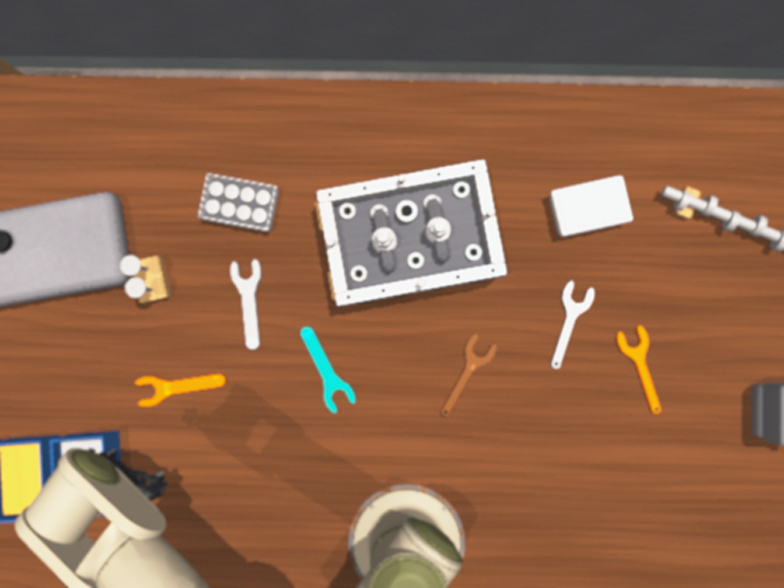

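View pics/scene0.png

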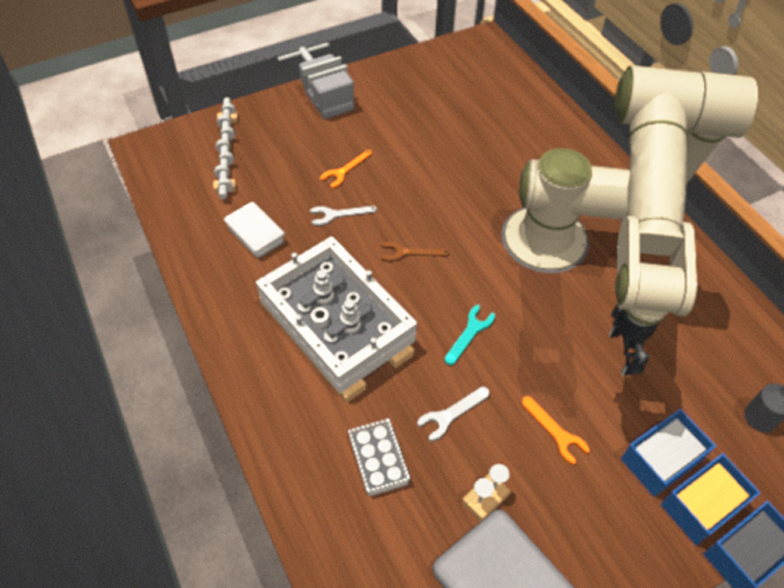

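Top view (in the 1.4x picture):
- **Thin candidates:** grey at (572,323), brown at (470,372), orange at (640,368). I choose grey, on the right.
- **Thick candidates:** grey at (247,303), turquoise at (327,370), orange at (180,387). I choose grey, on the left.
- **Head:** centre at (411,232), with the right-hand nut pair at about (438,230).

Next I measure and check in a crop.

```bash
cat >> h.py <<'E'
def greymask(im):
    hsv=cv2.cvtColor(im,cv2.COLOR_RGB2HSV); return ((hsv[...,1]<60)&(hsv[...,2]>150)).astype(np.uint8)
def comp(d,box):
    m=greymask(d["frame"]); q=np.zeros_like(m); x0,y0,x1,y1=box; q[y0:y1,x0:x1]=m[y0:y1,x0:x1]
    n,l,s,c=cv2.connectedComponentsWithStats(q); k=1+np.argmax(s[1:,4]); return l==k
E
python3 - <<'E'
from h import *
d=grab("top"); im=d["frame"]
a=cv2.resize(im[110:222,220:368],None,fx=5.2,fy=5.2,interpolation=cv2.INTER_CUBIC)
cv2.imwrite("pics/head1.png",a[:,:,::-1])
l=[cv2.resize(im[180:255,x:x+65],None,fx=6,fy=6,interpolation=cv2.INTER_CUBIC) for x in(150,380)]
cv2.imwrite("pics/sp1.png",np.hstack(l)[:,:,::-1])
m=comp(d,(215,100,375,225)).astype(np.uint8); c=max(cv2.findContours(m,0,1)[0],key=cv2.contourArea)[:,0]
P=onplane(d,c,0.115)[:,:2].astype(np.float32); print("head",cv2.minAreaRect(P),cv2.minAreaRect(c))
for nm,b,z in(("thick",(150,178,200,255),.014),("thin",(385,190,435,268),.010)):
    m=comp(d,b); ys,xs=np.nonzero(m); P=onplane(d,np.c_[xs,ys],z)[:,:2]
    mu=P.mean(0); u,s,v=np.linalg.svd(P-mu); ax=v[0]; t=(P-mu)@ax; w=(P-mu)@v[1]
    if np.ptp(w[t>t.max()-.04])<np.ptp(w[t<t.min()+.04]): ax=-ax;t=-t
    lat=np.array([-ax[1],ax[0]]); w=(P-mu)@lat
    print(nm,mu,np.degrees(np.arctan2(ax[1],ax[0])),"ext",t.min(),t.max(),"len",np.ptp(t),"wid",np.ptp(w))
    h=t<t.min()+.11; 
    # handle axis fit by slice midpoints
    T=[];W=[]
    for a0 in np.arange(t.min()+.01,t.min()+.11,.004):
        k=(t>=a0)&(t<a0+.008)
        T.append(t[k].mean());W.append(w[k].mean())
    p=np.polyfit(T,W,1); k=t>t.max()-.045
    ang=np.arctan2(ax[1],ax[0])+np.arctan(p[0]); e=np.array([np.cos(ang),np.sin(ang)]); end=mu+ax*t.min()+lat*np.polyval(p,t.min())
    print(" handle yaw",ang,"end",end,"jaw",end+e*.165, "grip110",end+e*.055,"grip140",end+e*.025,"head w",w[k].min(),w[k].max())
E
```

```text
head ((0.6428490281105042, 0.006270915269851685), (0.23667198419570923, 0.3446718752384186), 11.696744918823242) ((293.33270263671875, 165.61325073242188), (84.72321319580078, 124.34613800048828), 79.6026611328125)
thick [0.50024472 0.34865418] 7.293343033581376 ext -0.10195409116994626 0.089125763860064 len 0.19107985503001026 wid 0.06663905552343649
 handle yaw 0.12829190162185344 end [0.39912875 0.33560782] jaw [0.56277276 0.35671796] grip110 [0.45367675 0.34264453] grip140 [0.42392329 0.33880632] head w -0.03298084844684886 0.033658207076587635
thin [ 0.47738529 -0.33638743] -17.381905336496345 ext -0.10833794003183597 0.08077872195248408 len 0.18911666198432003 wid 0.0664285645137269
 handle yaw -0.30535173547066174 end [ 0.37404604 -0.30385838] jaw [ 0.53141335 -0.35346211] grip110 [ 0.42650181 -0.32039296] grip140 [ 0.39788958 -0.3113741 ] head w -0.03328821642441278 0.033140348089314126
```

View pics/head1.png

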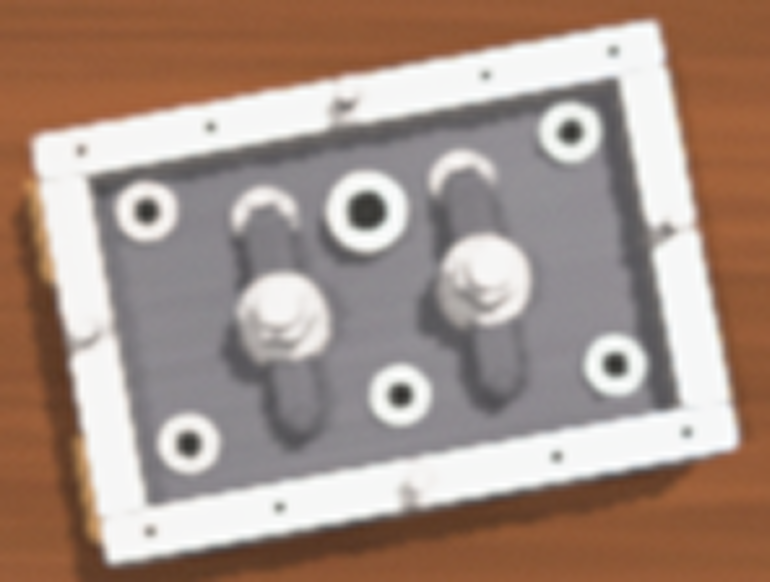

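View pics/sp1.png

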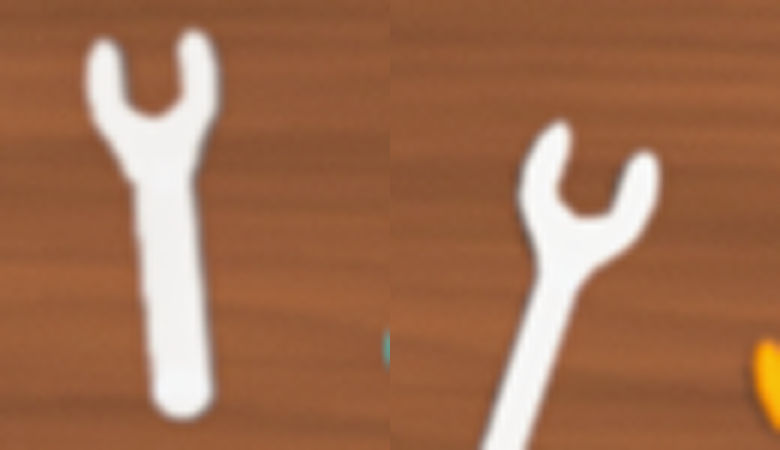

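The head crop shows the right-hand stud top at crop pixel (487,268) and the front cover stud at (410,492). The spanner crop confirms plain grey spanners: the wide-handled thick one on the left and the narrow thin one on the right. The extents (about 189 mm long, 66 mm wide head) fit after allowing for pixel bleed. Next I check the stud positions, then pick the thin one.

```bash
cat >> h.py <<'E'
HC=np.array([0.6428,0.0063]); HY=np.radians(11.70)
def hw(x,y): c,s=np.cos(HY),np.sin(HY); return HC+np.array([c*x-s*y,s*x+c*y])
NUT=hw(0,-.055); TY=HY-np.radians(20.0)
def xy(p,z): return [float(p[0]),float(p[1]),float(z)]
def u(a): return np.array([np.cos(a),np.sin(a)])
def st(t=""):
    s=monitor.sense(); print(t,"t",round(s["clock"],2),"p",np.round(s["position"],4),"F",np.round(s["contact_force"],1),"T",np.round(s["ft_torque"],2),"gap",round(s["finger_gap"],3),"gf",round(float(np.max(s["gripper_force"])),1)); return s
E
python3 - <<'E'
from h import *
d=grab("top"); f=lambda x,y:(220+(x+.5)/5.2-.5,110+(y+.5)/5.2-.5)
print("stud tops meas",onplane(d,[f(487,268),f(282,305)],.166)[:,:2],"pred",NUT,hw(0,.055))
print("pred px crop of nut top/cover stud foot,top",(proj(d,[xy(NUT,.166),xy(hw(-.1,0),.115),xy(hw(-.1,0),.145)])-[220,110])*5.2)
yaw=-.305; g=np.array([.3980,-.3114])+.001*u(yaw)
s=monitor.sense(); p=s["position"]
env.movel([p[0],p[1],.30],velocity=.3)
env.reach(xy(g,.10),down(yaw)); st("above")
print(env.movel(xy(g,.001),velocity=.1,guard=12)); st("down")
env.close_gripper(100); st("closed")
env.movel(xy(g,.20),velocity=.2); st("up")
d=grab("top"); save(d,"top2.png",scale=1.4)
E
```

```text
stud tops meas [[ 0.64851878 -0.04656834]
 [ 0.62722562  0.05832603]] pred [ 0.6539533  -0.04755725] [0.6316467  0.06015725]
pred px crop of nut top/cover stud foot,top [[487.03371175 255.43188634]
 [414.52207274 472.16578522]
 [416.0701408  468.4467647 ]]
above t 3.55 p [ 0.3993 -0.3113  0.1001] F [-0.1 -0.1 -0.3] T [-0.08  0.02  0.03] gap 1.0 gf 0.0
False
down t 4.69 p [ 0.3992 -0.312   0.0015] F [-0.2 -0.6  0.1] T [ 0.05 -0.   -0.02] gap 1.0 gf 0.0
closed t 5.34 p [ 0.399  -0.3118  0.0015] F [-2.3  2.1  5.9] T [0.23 0.24 0.14] gap 0.175 gf 98.3
up t 6.48 p [ 0.3985 -0.3112  0.1988] F [-0.9  0.8 -3.6] T [ 0.07  0.17 -0.01] gap 0.172 gf 97.9
```

Run:
```python
from h import *
d=grab("top"); im=d["frame"]; m=greymask(im)
q=m[110:222,220:368]; n,l,s,c=cv2.connectedComponentsWithStats(q,connectivity=4)
for k in range(1,n):
    if 80<s[k,4]<600:
        ct=max(cv2.findContours((l==k).astype(np.uint8),0,1)[0],key=len)[:,0]+[220,110]
        P=onplane(d,ct,.115)[:,:2].astype(np.float32); cc,r=cv2.minEnclosingCircle(P)
        print("blob",s[k],np.round(cc,4),round(r,4),"x",P[:,0].min(),P[:,0].max(),"y",P[:,1].min(),P[:,1].max())
# edge profiles along head x at several head y, subpixel, z=.115
hsv=cv2.cvtColor(im,cv2.COLOR_RGB2HSV); w=(hsv[...,2].astype(float)-hsv[...,1]).astype(np.float32)
def prof(a,b,n=400):
    t=np.linspace(0,1,n)[:,None]; P=np.c_[a+(b-a)*t,np.full(n,.115)]; px=proj(d,P).astype(np.float32)
    return cv2.remap(w,px[:,0:1].copy(),px[:,1:2].copy(),1)[:,0]
for y in(-.12,-.04,.03,.12):
    v=prof(hw(-.15,y),hw(.15,y)); x=np.linspace(-.15,.15,400); g=np.gradient(v); 
    pk=[(round(x[i]*1000,1),int(g[i]*10)) for i in range(2,398) if abs(g[i])>3 and abs(g[i])==abs(g[max(0,i-6):i+7]).max()]; print("y",y,pk)
for xx in(-.06,.06):
    v=prof(hw(xx,-.2),hw(xx,.2)); x=np.linspace(-.2,.2,400); g=np.gradient(v)
    print("x",xx,[(round(x[i]*1000,1),int(g[i]*10)) for i in range(2,398) if abs(g[i])>3 and abs(g[i])==abs(g[max(0,i-6):i+7]).max()])
```

```text
blob [103  20  13  12 107] [ 0.7303 -0.0918] 0.0178 x 0.7133989 0.7444704 y -0.108364284 -0.074808046
blob [ 62  32  17  17 173] [0.6862 0.0154] 0.0232 x 0.66351354 0.7085533 y -0.006339739 0.038372748
blob [ 22  35  13  12 105] [0.6832 0.1336] 0.0176 x 0.66671735 0.69789374 y 0.11631414 0.15006638
blob [ 85  44  18  19 252] [ 0.6503 -0.0488] 0.026 x 0.62571204 0.6761219 y -0.073643744 -0.026257416
blob [ 45  52  19  18 255] [0.6265 0.0592] 0.0265 x 0.60408866 0.6516387 y 0.033994496 0.08444523
blob [112  64  13  13 116] [ 0.6053 -0.1185] 0.0183 x 0.5882179 0.62177587 y -0.13532932 -0.10200112
blob [ 71  69  13  13 116] [ 0.5877 -0.0045] 0.0182 x 0.5717465 0.6053214 y -0.022207024 0.011290632
blob [ 30  79  13  13 110] [0.5589 0.1078] 0.0177 x 0.5416513 0.5751549 y 0.09085244 0.12440995
y -0.12 [(np.float64(-132.7), -39), (np.float64(-119.9), 313), (np.float64(-90.6), -160), (np.float64(-77.1), 141), (np.float64(-67.3), -158), (np.float64(-56.0), 153), (np.float64(-48.5), -131), (np.float64(51.5), 139), (np.float64(61.3), -152), (np.float64(71.8), 143), (np.float64(80.8), -181), (np.
[... 1401 characters left out ...]
 68), (np.float64(100.8), 183), (np.float64(110.8), -293), (np.float64(122.8), 287), (np.float64(131.8), -206), (np.float64(145.9), 230), (np.float64(170.9), -324), (np.float64(188.0), 57)]
x 0.06 [(np.float64(-172.9), 388), (np.float64(-144.9), -278), (np.float64(-130.8), 233), (np.float64(-119.8), -176), (np.float64(-108.8), 166), (np.float64(-99.7), -216), (np.float64(-68.7), 97), (np.float64(-56.6), 44), (np.float64(-37.6), -132), (np.float64(-14.5), 141), (np.float64(16.5), -138), (np.float64(40.6), 110), (np.float64(69.7), -138), (np.float64(101.8), 176), (np.float64(112.8), -197), (np.float64(120.8), 212), (np.float64(131.8), -193), (np.float64(143.9), 218), (np.float64(171.9), -329)]
```

View pics/top2.png

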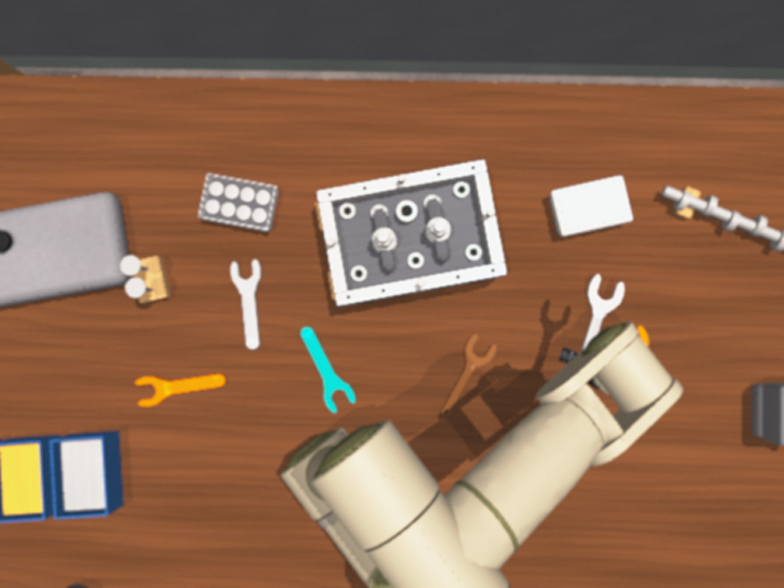

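Rail edges, washer blobs and stud tops agree that the head's origin lies 4.5 mm nearer than the outline centre, since the front rail ends at -112 of the 232 mm. The picture shows the thin spanner in the gripper with its jaw at about (604,295), and everything else in place. Now I hover it near the head, compare the camera with the TCP, and stage.

```bash
sed -i 's/^HC=np.array.*/HC=np.array([0.6384,0.0054]); HY=np.radians(11.70)/' h.py
cat >> h.py <<'E'
def jawcheck(yaw,grip,dz,img=None):
    """camera-seen jaw of held spanner relative to TCP expectation (along, lateral)"""
    d=grab("top"); s=monitor.sense(); p=np.array(s["position"]); z=p[2]+dz
    m=greymask(d["frame"]); ys,xs=np.nonzero(m); P=onplane(d,np.c_[xs,ys],z)[:,:2]-p[:2]
    t=P@u(yaw); w=P@u(yaw+np.pi/2); k=(t>grip-.05)&(t<grip+.035)&(abs(w)<.045)
    t,w=t[k],w[k]; h=t>grip-.01
    T=[];W=[]
    for a in np.arange(grip-.015,grip+.012,.003):
        j=(t>=a)&(t<a+.006); T.append(a+.003); W.append((w[j].min()+w[j].max())/2)
    print("tip t",t.max()-grip,"exp .022; lat mids",np.round(W,4),"width",np.ptp(w[h]))
E
python3 - <<'E'
from h import *
print("NUT",NUT,"TY",TY)
env.reach([.335,-.03,.20],down(TY)); env.hold(.3)
s=st(); print("yaw",(R.from_quat(s["ee_rot"])).as_matrix()[:2,0],u(TY))
jawcheck(TY,.140,.0085)
g=NUT-(.140+.052)*u(TY)
env.reach(xy(g,.20),down(TY)); env.movel(xy(g,.122),velocity=.12); env.hold(.3); st("stage")
save(grab("top"),"stage.png",(240,100,390,220),5)
E
```

```text
NUT [ 0.6495533  -0.04845725] TY -0.14486232791552936
 t 8.0 p [ 0.3352 -0.0304  0.1999] F [-1.1  0.3 -3.2] T [0.05 0.21 0.03] gap 0.17 gf 97.9
yaw [ 0.98939648 -0.14523964] [ 0.98952579 -0.1443562 ]
tip t 0.023019563106172036 exp .022; lat mids [-0.0006 -0.0004  0.0001 -0.0006 -0.0004 -0.0001 -0.0006 -0.0004 -0.001
  0.0007] width 0.06528003498321847
stage t 9.72 p [ 0.4597 -0.0208  0.1224] F [ 0.2 -0.3 -3. ] T [-0.    0.22  0.01] gap 0.171 gf 98.0
```

View pics/stage.png

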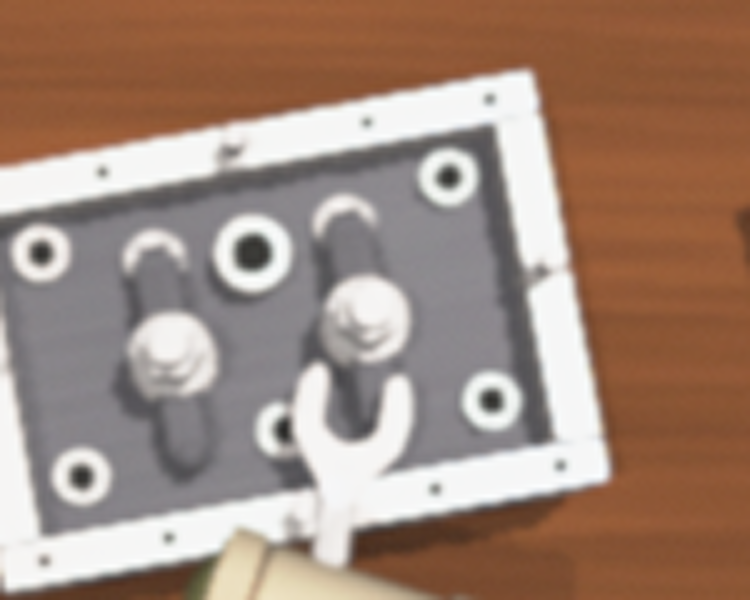

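The jaw sits squarely before the nut, with its axis at (338,540) to (355,410) running on to the nut at (365,320). Camera and TCP agree within 1 mm, so I slide on under guard.

Run:
```python
from h import *
q=down(TY); b=lambda o:NUT-(.140+o)*u(TY)
env.movel(xy(b(.052),.1175),velocity=.08,guard=8); st("low")
for o in(.025,.012,.004,.0):
    hit=env.movel(xy(b(o),.1175),velocity=.06,guard=10); s=st(f"o={o} hit={hit}")
    e=np.array(s["position"][:2])-b(0); print("  along",e@u(TY),"lat",e@u(TY+np.pi/2))
    if hit: break
```

```text
low t 10.02 p [ 0.4596 -0.0207  0.1173] F [ 0.5 -1.  -1.5] T [0.03 0.13 0.04] gap 0.171 gf 98.1
o=0.025 hit=True t 10.4 p [ 0.479  -0.0235  0.1169] F [ 0.1 -0.7 -1.5] T [-0.05 -0.12 -0.04] gap 0.172 gf 98.2
  along -0.032409030143404974 lat 9.141089169212299e-05
```

Run:
```python
from h import *
b=lambda o:NUT-(.140+o)*u(TY)
env.movel(xy(b(.033),.119),velocity=.05); st("raised")
for o in(.028,.024,.018,.012,.006,.0):
    hit=env.movel(xy(b(o),.119),velocity=.04,guard=14); s=st(f"o={o} hit={hit}")
    e=np.array(s["position"][:2])-b(0); print("  along",e@u(TY),"lat",e@u(TY+np.pi/2))
    if hit: break
```

```text
raised t 10.65 p [ 0.4784 -0.0235  0.119 ] F [ 0.1 -0.  -3.3] T [-0.    0.14  0.02] gap 0.171 gf 98.1
o=0.028 hit=False t 10.93 p [ 0.4835 -0.0243  0.119 ] F [ 0.2 -1.6 -2. ] T [-0.02  0.08 -0.01] gap 0.169 gf 98.1
  along -0.027784435764436035 lat -2.3705635626945207e-05
o=0.024 hit=False t 11.18 p [ 0.4875 -0.0248  0.119 ] F [ 0.4 -0.  -2.4] T [ 0.03  0.06 -0.03] gap 0.171 gf 98.1
  along -0.02379549178507403 lat -2.1547024927185982e-05
o=0.018 hit=False t 11.47 p [ 0.4934 -0.0257  0.119 ] F [ 1.  -0.4 -2. ] T [-0.02  0.07  0.03] gap 0.171 gf 98.0
  along -0.017772940884979844 lat -2.0975976010014804e-05
o=0.012 hit=False t 11.78 p [ 0.4994 -0.0266  0.1189] F [ 0.7 -0.4 -2.1] T [-0.04  0.12  0.01] gap 0.169 gf 98.0
  along -0.011790499058579249 lat -1.575514344279248e-05
o=0.006 hit=False t 12.07 p [ 0.5053 -0.0275  0.119 ] F [-0.4  0.3 -2.3] T [0.01 0.09 0.01] gap 0.176 gf 98.0
  along -0.005785655229321423 lat -4.940739752892243e-05
o=0.0 hit=False t 12.38 p [ 0.5112 -0.0283  0.1189] F [ 0.4 -0.8 -2.2] T [0.05 0.16 0.06] gap 0.172 gf 98.0
  along 0.00020404535891065491 lat -8.233330508408294e-06
```

Run:
```python
from h import *
b=lambda o:NUT-(.140+o)*u(TY)
hit=env.movel(xy(b(-.006),.119),velocity=.03,guard=8); s=st(f"push {hit}")
e=(np.array(s["position"][:2])-b(0))@u(TY); print("contact at",e)
bk=(e-.0015) if hit else 0.
env.movel(xy(b(-bk),.1168),velocity=.03,guard=8); st("low")
env.release(); st("rel"); env.movel(xy(b(-bk),.20),velocity=.2)
g=b(-bk)-.13*u(TY); env.movel(xy(g,.23),velocity=.3); env.hold(.2)
d=grab("top"); a=cv2.resize(d["frame"][110:222,240:368],None,fx=5,fy=5,interpolation=cv2.INTER_CUBIC)
d2=grab("scene"); px=proj(d2,[xy(NUT,.13)])[0].astype(int); print(px); b2=cv2.resize(d2["frame"][px[1]-15:px[1]+15,px[0]-15:px[0]+15],(300,300),interpolation=cv2.INTER_CUBIC)
c=np.zeros((600,800,3),np.uint8); c[:a.shape[0],:a.shape[1]]=a[:, :640]; c[300:,500:]=b2
cv2.imwrite("pics/seated.png",c[:,:,::-1])
```

```text
push True t 12.62 p [ 0.5149 -0.0286  0.1181] F [-0.9 -0.2 -1.9] T [-0.03  0.07  0.02] gap 0.173 gf 98.2
contact at 0.003945486849427365
low t 12.88 p [ 0.5137 -0.0287  0.117 ] F [ 1.7  0.2 -1. ] T [-0.03 -0.23  0.01] gap 0.176 gf 98.2
rel t 13.56 p [ 0.5134 -0.0286  0.1168] F [ 1.2 -0.4  0.2] T [-0.01 -0.03 -0.02] gap 1.0 gf 0.0
[230 200]
```

View pics/seated.png

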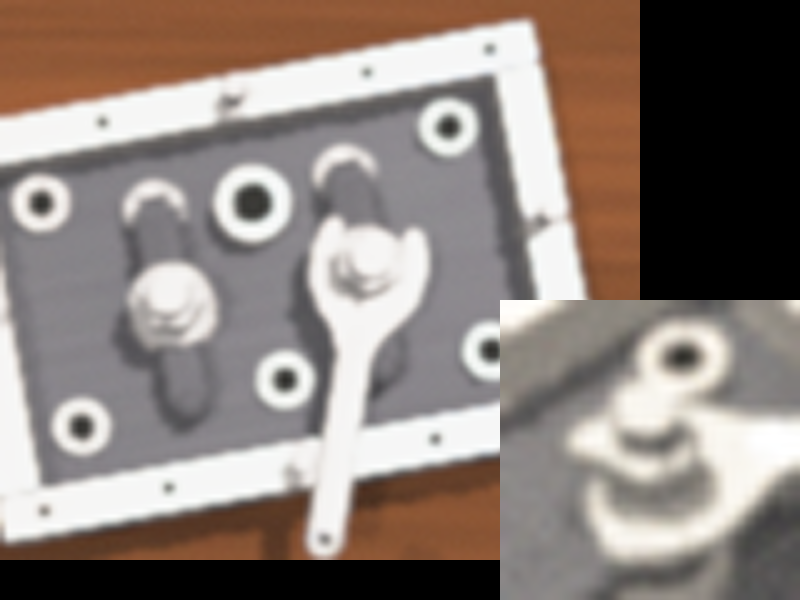

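The thin spanner is seated: jaw round the nut at (370,260), handle across the rail just right of the cover stud at (293,473), hole at (324,540) outside. The stop against the bottom of the jaw puts the nut about 2 mm farther than I estimated. Now the thick spanner.

```bash
cat >> h.py <<'E'
NUT=NUT+.002*u(TY)
E
python3 - <<'E'
from h import *
yaw=.128; g=np.array([.4537,.3426])+.002*u(yaw)
env.movel([.38,-.02,.30],velocity=.3); env.reach(xy(g,.10),down(yaw)); st("above")
print(env.movel(xy(g,.003),velocity=.1,guard=12)); st("down")
env.close_gripper(120); st("closed"); env.movel(xy(g,.20),velocity=.2); env.hold(.2)
jawcheck(yaw,.110,.011)
Y=TY+1.125; s=NUT-(.110+.055)*u(Y)
env.movel(xy(g,.30),velocity=.3); env.reach(xy(s,.22),down(Y)); env.hold(.2); st("stage"); 
jawcheck(Y,.110,.011)
env.movel(xy(s,.139),velocity=.15); env.hold(.2); st("low")
save(grab("top"),"stage2.png",(240,100,390,220),5)
E
```

```text
above t 16.95 p [0.4563 0.3422 0.1006] F [ 1.6 -0.3  0.5] T [ 0.03 -0.   -0.01] gap 1.001 gf 0.0
False
down t 18.07 p [0.4561 0.343  0.0036] F [ 0.   0.1 -0. ] T [-0.05 -0.07 -0.01] gap 0.999 gf 0.0
closed t 18.66 p [0.4559 0.343  0.0038] F [-2.  -1.   6.5] T [-0.14  0.32  0.07] gap 0.275 gf 119.0
tip t 0.02337258301643176 exp .022; lat mids [-0.001  -0.     -0.0001 -0.0004 -0.0006 -0.001  -0.0014 -0.0015 -0.0005] width 0.06450603991420609
stage t 22.69 p [ 0.5598 -0.1853  0.2201] F [-0.   1.  -3.2] T [-0.1   0.07 -0.01] gap 0.276 gf 118.3
tip t 0.034953321846895355 exp .022; lat mids [-0.0049 -0.0053 -0.0056  0.0023  0.0023  0.0017  0.0018  0.0018  0.0019] width 0.08970431186654265
low t 23.63 p [ 0.56  -0.186  0.14 ] F [-0.1  0.2 -2.3] T [-0.13  0.05  0.01] gap 0.274 gf 118.3
```

View pics/stage2.png

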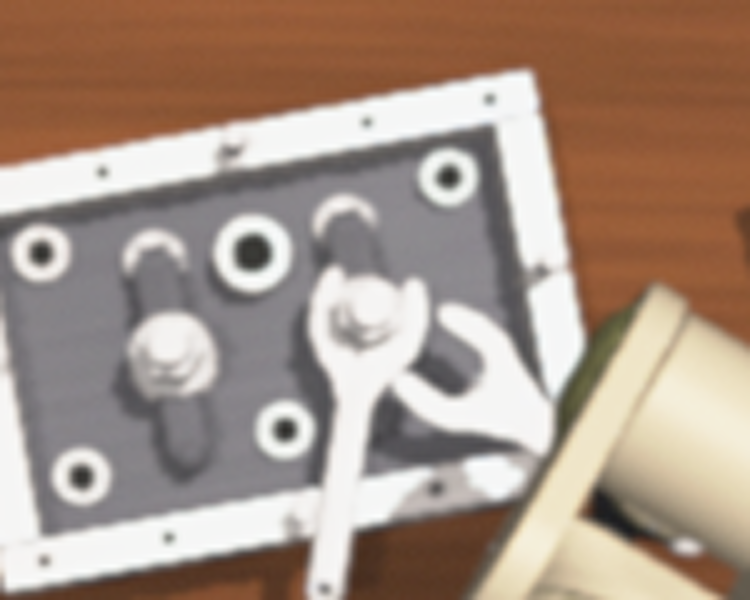

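The thick spanner stands with its open mouth at about (455,355), facing the locknut at (365,312). I slide it on under guard.

```bash
cat >> h.py <<'E'
def slide(Y,offs,z,grip=.110,v=.04,guard=10):
    b=lambda o:NUT-(grip+o)*u(Y)
    for o in offs:
        hit=env.movel(xy(b(o),z),velocity=v,guard=guard,frame=down(Y)); s=st(f"o={o} hit={hit}")
        e=np.array(s["position"][:2])-b(0); print("   along",round(e@u(Y),4),"lat",round(e@u(Y+np.pi/2),4))
        if hit: return True
E
python3 - <<'E'
from h import *
slide(TY+1.125,(.04,.030,.024,.018,.012,.006,.001),.1395)
E
```

```text
o=0.04 hit=False t 24.21 p [ 0.568  -0.1731  0.1394] F [-1.1 -0.8 -2.7] T [-0.13  0.07 -0.04] gap 0.274 gf 118.3
   along -0.0398 lat 0.0001
o=0.03 hit=False t 24.61 p [ 0.5736 -0.1648  0.1395] F [-1.   0.1 -2.7] T [-0.1   0.11  0.03] gap 0.273 gf 118.3
   along -0.0298 lat 0.0
o=0.024 hit=False t 24.91 p [ 0.5771 -0.1599  0.1396] F [ 0.7 -0.1 -2.1] T [-0.07 -0.08 -0.03] gap 0.271 gf 118.4
   along -0.0237 lat -0.0001
o=0.018 hit=False t 25.21 p [ 0.5804 -0.1548  0.1395] F [ 0.6  0.3 -3.1] T [-0.21 -0.08 -0.09] gap 0.276 gf 118.3
   along -0.0177 lat -0.0
o=0.012 hit=False t 25.51 p [ 0.5838 -0.1498  0.1395] F [ 0.7  0.3 -2.9] T [-0.11 -0.09 -0.09] gap 0.275 gf 118.4
   along -0.0117 lat 0.0
o=0.006 hit=False t 25.81 p [ 0.5871 -0.1448  0.1395] F [ 1.7  0.  -3.1] T [-0.12 -0.07 -0.11] gap 0.278 gf 118.4
   along -0.0057 lat 0.0
o=0.001 hit=False t 26.08 p [ 0.5898 -0.1407  0.1395] F [ 0.6 -0.  -1.9] T [-0.06  0.   -0.06] gap 0.273 gf 118.4
   along -0.0007 lat 0.0
```

It is on with hardly any force. Now the clockwise swing.

Run:
```python
from h import *
Y0=TY+1.125; env.hold(.2)
for k in range(1,24):
    Y=Y0-.05*k; b=NUT-.110*u(Y)
    hit=env.movel(xy(b,.1395),velocity=.035,guard=18,frame=down(Y)); s=monitor.sense()
    F=np.array(s["contact_force"]); lat=F[:2]@u(Y+np.pi/2); p=np.array(s["position"][:2])-NUT
    print(round(Y-TY,3),hit,"lat",round(lat,1),"ax",round(F[:2]@u(Y),1),"Tz",round(s["ft_torque"][2],2),"ang",round(np.arctan2(-p[1],-p[0])-TY,3),"r",round(np.hypot(*p),4),"t",round(s["clock"],1))
    if hit or abs(lat)>22: break
```

```text
1.075 False lat -1.4 ax -2.7 Tz -0.05 ang 1.076 r 0.1104 t 26.6
1.025 False lat -2.1 ax -4.7 Tz -0.02 ang 1.026 r 0.1103 t 26.9
0.975 False lat -1.2 ax -5.4 Tz -0.04 ang 0.977 r 0.1102 t 27.2
0.925 False lat -1.7 ax -5.2 Tz 0.09 ang 0.927 r 0.1102 t 27.5
0.875 False lat -1.6 ax -4.7 Tz 0.04 ang 0.877 r 0.1102 t 27.8
0.825 False lat -2.4 ax -5.5 Tz 0.01 ang 0.826 r 0.1103 t 28.1
0.775 False lat -2.8 ax -5.0 Tz 0.04 ang 0.776 r 0.1103 t 28.4
0.725 False lat -1.9 ax -6.5 Tz 0.02 ang 0.725 r 0.1104 t 28.8
0.675 False lat -2.8 ax -6.2 Tz 0.12 ang 0.675 r 0.1104 t 29.1
0.625 False lat -1.6 ax -6.3 Tz 0.07 ang 0.624 r 0.1104 t 29.4
0.575 False lat -3.0 ax -5.7 Tz 0.04 ang 0.574 r 0.1105 t 29.7
0.525 False lat -3.2 ax -5.9 Tz 0.0 ang 0.524 r 0.1105 t 30.0
0.475 False lat -2.4 ax -6.8 Tz 0.02 ang 0.473 r 0.1106 t 30.3
0.425 False lat -2.4 ax -6.3 Tz -0.03 ang 0.423 r 0.1107 t 30.6
0.375 False lat -2.4 ax -6.6 Tz -0.01 ang 0.373 r 0.1108 t 30.9
0.325 False lat -2.7 ax -7.4 Tz 0.01 ang 0.322 r 0.1108 t 31.2
0.275 False lat -2.7 ax -7.3 Tz -0.04 ang 0.272 r 0.1109 t 31.5
0.225 False lat -2.3 ax -7.0 Tz -0.07 ang 0.222 r 0.111 t 31.8
0.175 False lat -3.7 ax -7.4 Tz -0.06 ang 0.172 r 0.111 t 32.1
0.125 False lat -2.7 ax -7.8 Tz -0.08 ang 0.122 r 0.1111 t 32.5
0.075 False lat -4.2 ax -5.2 Tz 0.15 ang 0.074 r 0.1109 t 32.8
0.025 True lat -5.7 ax 0.2 Tz 1.29 ang 0.058 r 0.1112 t 33.0
```

Run:
```python
from h import *
b=NUT-.110*u(TY+.085); env.movel(xy(b,.1395),velocity=.03,frame=down(TY+.085)); st()
d=grab("top"); a=cv2.resize(d["frame"][120:220,270:350],None,fx=5,fy=5,interpolation=cv2.INTER_CUBIC)
d2=grab("scene"); px=proj(d2,[xy(NUT-.03*u(TY),.13)])[0].astype(int); b2=cv2.resize(d2["frame"][px[1]-35:px[1]+35,px[0]-28:px[0]+28],(400,500),interpolation=cv2.INTER_CUBIC)
cv2.imwrite("pics/tight.png",np.hstack([a,b2])[:,:,::-1])
```

```text
t 33.25 p [ 0.541  -0.0418  0.1392] F [-5.8 -2.3 -0.9] T [-0.38  0.9  -0.06] gap 0.272 gf 121.6
```

View pics/tight.png

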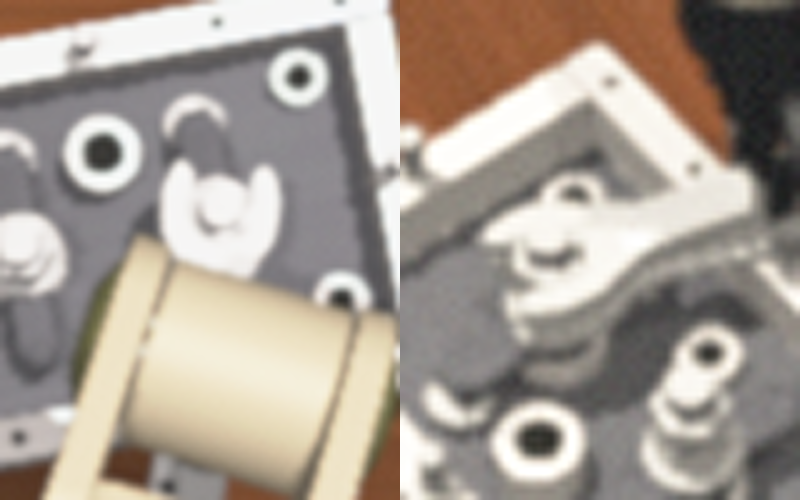

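Both spanners are on their nuts and the thin one's handle is against the stud. The stop I felt could be either the solid locknut or my finger touching the cover stud. To tell them apart, I lift the tips clear of the stud (the nut is 18 mm high, so the jaw stays engaged) and press again gently.

Run:
```python
from h import *
def go(a,z,g=14):
    Y=TY+a; hit=env.movel(xy(NUT-.110*u(Y),z),velocity=.03,guard=g,frame=down(Y)); env.hold(.1); s=monitor.sense()
    F=np.array(s["contact_force"]); lat=F[:2]@u(Y+np.pi/2); p=np.array(s["position"]); q=p[:2]-NUT
    tx=R.from_quat(s["ee_rot"]).as_matrix()[:2,0]
    M=q[0]*F[1]-q[1]*F[0]+s["ft_torque"][2]
    print(a,hit,"lat",round(lat,1),"ax",round(F[:2]@u(Y),1),"Fz",round(F[2],1),"Tz",round(s["ft_torque"][2],2),"Mnut",round(M,2),"ang",round(np.arctan2(-q[1],-q[0])-TY,3),"yaw",round(np.arctan2(tx[1],tx[0])-TY,3),"z",round(p[2],4),"t",round(s["clock"],1)); return hit,M
go(.13,.1395); go(.13,.1455)
for a in np.arange(.11,-.06,-.02):
    h,M=go(round(a,3),.1455)
    if M>1.6: break
```

```text
0.13 False lat -2.4 ax -0.8 Fz -3.0 Tz 0.12 Mnut 0.39 ang 0.127 yaw 0.13 z 0.1394 t 33.8
0.13 False lat 0.5 ax -0.8 Fz -6.9 Tz 0.08 Mnut 0.03 ang 0.128 yaw 0.13 z 0.1452 t 34.2
0.11 False lat -1.1 ax -0.4 Fz -7.3 Tz 0.19 Mnut 0.31 ang 0.11 yaw 0.111 z 0.1454 t 34.6
0.09 False lat -1.1 ax -0.1 Fz -7.2 Tz 0.22 Mnut 0.34 ang 0.091 yaw 0.09 z 0.1455 t 34.9
0.07 False lat -3.9 ax -0.0 Fz -7.0 Tz 0.26 Mnut 0.69 ang 0.072 yaw 0.07 z 0.1455 t 35.3
0.05 False lat -3.1 ax 0.1 Fz -6.9 Tz 0.29 Mnut 0.63 ang 0.051 yaw 0.05 z 0.1455 t 35.6
0.03 False lat -4.8 ax 0.8 Fz -8.0 Tz 0.32 Mnut 0.85 ang 0.033 yaw 0.031 z 0.1455 t 36.0
0.01 False lat -5.1 ax 0.0 Fz -7.4 Tz 0.41 Mnut 0.97 ang 0.013 yaw 0.011 z 0.1455 t 36.3
-0.01 False lat -10.9 ax 0.1 Fz -7.7 Tz 0.91 Mnut 2.1 ang 0.002 yaw -0.008 z 0.1455 t 36.7
```

Run:
```python
from h import *
d=grab("top"); a=cv2.resize(d["frame"][125:222,285:340],(340,600),interpolation=cv2.INTER_CUBIC)
d2=grab("scene"); px=proj(d2,[xy(NUT-.05*u(TY),.14)])[0].astype(int); print(px); b2=cv2.resize(d2["frame"][px[1]-30:px[1]+30,px[0]-26:px[0]+20],(460,600),interpolation=cv2.INTER_CUBIC)
cv2.imwrite("pics/last.png",np.hstack([a,b2])[:,:,::-1])
# predicted pixels in the left panel for reference
P=[xy(NUT,.166)]+[xy(NUT+.022*u(TY+r)+s*.024*u(TY+r+np.pi/2),z) for r,z in((0,.1555),(.2,.1555),(0,.125)) for s in(1,-1)]+[xy(NUT-.163*u(TY-r),.125) for r in(0,.02,.1)]
print(np.round((proj(d,P)-[285,125])*[340/55,600/97]).astype(int).tolist())
```

```text
[243 195]
[[180, 217], [132, 162], [241, 180], [122, 172], [232, 168], [130, 173], [236, 191], [114, 591], [107, 590], [78, 583]]
```

View pics/last.png

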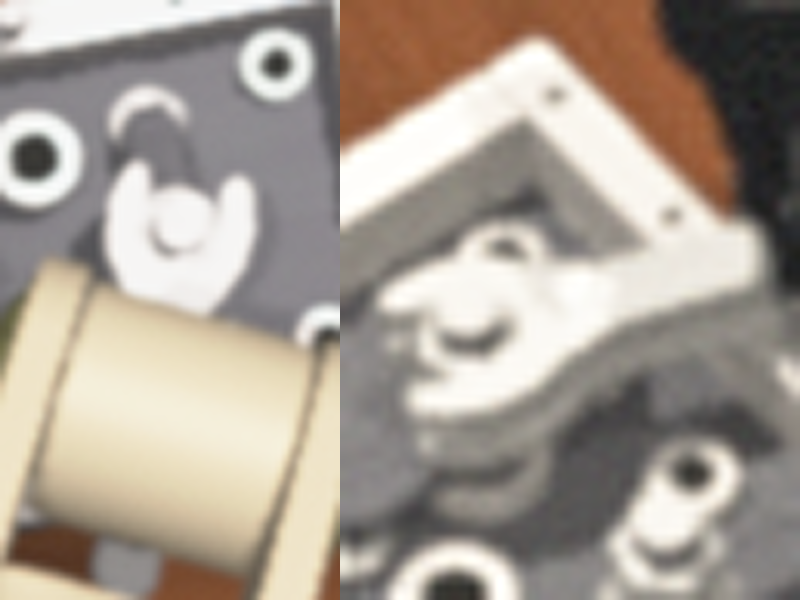

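Tips at (137,165) and (238,180) in the left panel show the thick spanner really swung to about 0.02 rad from the thin one's line, with both still on their nuts. The torque now climbs sharply with no upward force from the stud. One small confirming press, then I relax and pull the thick spanner straight off.

```bash
cat >> h.py <<'E'
def go(a,z,g=14,o=0.,v=.03):
    Y=TY+a; hit=env.movel(xy(NUT-(.110+o)*u(Y),z),velocity=v,guard=g,frame=down(Y)); env.hold(.1); s=monitor.sense()
    F=np.array(s["contact_force"]); lat=F[:2]@u(Y+np.pi/2); p=np.array(s["position"]); q=p[:2]-NUT
    M=q[0]*F[1]-q[1]*F[0]+s["ft_torque"][2]
    print(a,o,hit,"lat",round(lat,1),"ax",round(F[:2]@u(Y),1),"Fz",round(F[2],1),"Tz",round(s["ft_torque"][2],2),"Mnut",round(M,2),"ang",round(np.arctan2(-q[1],-q[0])-TY,3),"z",round(p[2],4),"t",round(s["clock"],1)); return hit,M
E
python3 - <<'E'
from h import *
go(-.02,.1455)
go(.0,.1455); go(.04,.1455); go(.07,.1455)
E
```

```text
-0.02 0.0 False lat -15.1 ax -0.2 Fz -6.8 Tz 1.31 Mnut 2.97 ang -0.0 z 0.1455 t 37.1
0.0 0.0 False lat -7.0 ax 0.3 Fz -7.6 Tz 0.56 Mnut 1.33 ang 0.005 z 0.1455 t 37.5
0.04 0.0 False lat -1.6 ax 0.8 Fz -7.3 Tz 0.1 Mnut 0.27 ang 0.038 z 0.1455 t 37.9
0.07 0.0 False lat -2.1 ax -0.4 Fz -5.8 Tz 0.11 Mnut 0.34 ang 0.068 z 0.1455 t 38.2
```

The angle stays at 0.0 while the torque runs to 3 N·m, so the locknut is solid. Now I remove the thick spanner.

Run:
```python
from h import *
go(.10,.1455); h,M=go(.13,.1455)
a=.13
for o in(.01,.02,.03,.04,.055):
    h,_=go(a,.1455,g=12,o=o,v=.05)
    if h: break
```

```text
0.1 0.0 False lat -0.4 ax -0.7 Fz -6.4 Tz 0.13 Mnut 0.18 ang 0.099 z 0.1455 t 38.6
0.13 0.0 False lat 1.4 ax -2.6 Fz -3.1 Tz 0.06 Mnut -0.1 ang 0.129 z 0.1457 t 38.9
0.13 0.01 False lat 0.2 ax -0.9 Fz -2.3 Tz 0.12 Mnut 0.1 ang 0.13 z 0.1457 t 39.4
0.13 0.02 False lat -0.3 ax -0.1 Fz -3.2 Tz 0.01 Mnut 0.06 ang 0.131 z 0.1456 t 39.8
0.13 0.03 False lat -0.6 ax 0.4 Fz -2.9 Tz -0.02 Mnut 0.07 ang 0.13 z 0.1456 t 40.3
0.13 0.04 False lat 0.7 ax -0.4 Fz -2.1 Tz 0.02 Mnut -0.08 ang 0.13 z 0.1456 t 40.7
0.13 0.055 False lat 0.1 ax 0.1 Fz -2.2 Tz -0.03 Mnut -0.05 ang 0.13 z 0.1456 t 41.3
```

Run:
```python
from h import *
p=monitor.sense()["position"]; env.movel([p[0],p[1],.25],velocity=.25)
yaw=.128; g=np.array([.4557,.343])
env.reach(xy(g,.12),down(yaw)); env.movel(xy(g,.02),velocity=.12); h=env.movel(xy(g,.0040),velocity=.04,guard=6); st(f"laid {h}")
env.release(); env.movel(xy(g,.15),velocity=.25); st("up")
Y=TY-.02; t=NUT-.1395*u(Y)
env.movel(xy(g,.28),velocity=.3); env.reach(xy(t,.22),down(Y)); env.hold(.1)
h=env.movel(xy(t,.1172),velocity=.1,guard=10); st(f"at thin {h}")
```

```text
laid True t 44.8 p [0.4556 0.3429 0.0038] F [-0.4  0.2  4.8] T [-0.08  0.06  0.03] gap 0.271 gf 122.4
up t 46.16 p [0.4551 0.3427 0.1486] F [-0.7  0.2 -0.5] T [0.02 0.01 0.  ] gap 0.999 gf 0.0
at thin False t 49.42 p [ 0.5143 -0.0259  0.1178] F [-0.5 -1.4 -0.3] T [-0.05 -0.04 -0.01] gap 1.002 gf 0.0
```

Run:
```python
from h import *
Y=TY-.02
env.close_gripper(100); st("grip")
t=lambda o:NUT-(.1395+o)*u(Y)
env.movel(xy(t(0),.1185),velocity=.03,guard=10); ok=True
for o in(.008,.016,.026,.036,.055):
    h=env.movel(xy(t(o),.1185),velocity=.05,guard=14); st(f"o={o} {h}")
    if h: ok=False; break
if ok:
    env.movel(xy(t(.055),.25),velocity=.25)
    yaw=-.305; g=np.array([.3990,-.3114])
    env.reach(xy(g,.12),down(yaw)); env.movel(xy(g,.02),velocity=.12); h=env.movel(xy(g,.0015),velocity=.04,guard=6); st(f"laid {h}")
    env.release(); env.movel(xy(g,.15),velocity=.25); env.reach([.30,-.25,.28],down(yaw)); st("up")
    d=grab("top")
    for nm,b,z in(("thick",(150,178,200,255),.014),("thin",(385,190,435,268),.010)):
        m=comp(d,b); ys,xs=np.nonzero(m); P=onplane(d,np.c_[xs,ys],z)[:,:2]; r=cv2.minAreaRect(P.astype(np.float32)); print(nm,np.round(P.mean(0),4),r,m.sum())
```

```text
grip t 50.08 p [ 0.5139 -0.0257  0.1177] F [-1.8  1.1  5.7] T [0.25 0.31 0.15] gap 0.17 gf 98.0
o=0.008 True t 50.54 p [ 0.5092 -0.0248  0.1186] F [-5.8  2.1 -1.8] T [0.53 0.96 0.06] gap 0.167 gf 98.1
```

Run:
```python
from h import *
Y=TY-.02; t=lambda o:NUT-(.1395+o)*u(Y)
env.hold(.2); s=st("now"); e=np.array(s["position"][:2])-t(0); print(e@u(Y),e@u(Y+np.pi/2))
env.movel(xy(t(.005),.1180),velocity=.03); st("lower")
for o in(.009,.014,.02,.027,.036,.055):
    h=env.movel(xy(t(o),.1180),velocity=.04,guard=20); st(f"o={o} {h}")
    if h: break
```

```text
now t 50.74 p [ 0.5092 -0.0248  0.118 ] F [-6.9  3.1 -1.3] T [0.47 1.07 0.07] gap 0.169 gf 98.2
-0.004860088032503101 0.0002968503362244379
lower t 50.99 p [ 0.509  -0.0249  0.1178] F [ 0.2  2.6 -2. ] T [0.43 0.09 0.19] gap 0.166 gf 98.2
o=0.009 False t 51.24 p [ 0.5071 -0.0249  0.1188] F [ 9.2  0.3 -2.2] T [ 0.24 -1.3   0.22] gap 0.168 gf 98.0
o=0.014 False t 51.52 p [ 0.5013 -0.0239  0.1185] F [ 5.8  0.9 -2.3] T [ 0.25 -0.66  0.2 ] gap 0.167 gf 98.2
o=0.02 False t 51.82 p [ 0.4939 -0.0226  0.1179] F [-0.8  0.7 -1.6] T [0.28 0.2  0.18] gap 0.168 gf 98.3
o=0.027 False t 52.14 p [ 0.487  -0.0215  0.118 ] F [-0.5  0.5 -2.1] T [0.03 0.21 0.04] gap 0.171 gf 98.3
o=0.036 False t 52.52 p [ 0.4782 -0.0199  0.1181] F [-0.4 -0.2 -2.2] T [ 0.08  0.18 -0.06] gap 0.173 gf 98.3
o=0.055 False t 53.14 p [ 0.4596 -0.0168  0.1181] F [-0.7 -0.5 -1. ] T [ 0.02  0.23 -0.02] gap 0.169 gf 98.3
```

It is off the nut. Now I lay it down and retreat.

Run:
```python
from h import *
p=monitor.sense()["position"]; env.movel([p[0],p[1],.25],velocity=.25)
yaw=-.305; g=np.array([.3990,-.3114])
env.reach(xy(g,.12),down(yaw)); env.movel(xy(g,.02),velocity=.12); h=env.movel(xy(g,.0015),velocity=.04,guard=6); st(f"laid {h}")
env.release(); env.movel(xy(g,.15),velocity=.25); env.reach([.30,-.25,.28],down(yaw)); env.hold(.2); st("up")
d=grab("top")
for nm,b,z in(("thick",(150,178,200,255),.014),("thin",(385,190,435,268),.010)):
    m=comp(d,b); ys,xs=np.nonzero(m); P=onplane(d,np.c_[xs,ys],z)[:,:2]; r=cv2.minAreaRect(P.astype(np.float32)); print(nm,np.round(P.mean(0),4),r,m.sum())
```

```text
laid True t 56.49 p [ 0.399  -0.3114  0.0027] F [-0.3  1.9  7.1] T [0.17 0.22 0.  ] gap 0.169 gf 99.3
up t 58.85 p [ 0.3003 -0.2501  0.2787] F [-0.6  0.4 -0.5] T [-0.01  0.   -0.01] gap 0.997 gf 0.0
thick [0.5008 0.348 ] ((0.49478280544281006, 0.3554503619670868), (0.1916540265083313, 0.06643737852573395), 1.860682725906372) 739
thin [ 0.4781 -0.3375] ((0.46481412649154663, -0.33358511328697205), (0.06643019616603851, 0.18728724122047424), 72.69180297851562) 597
```

Both spanners lie flat at their original places, with the sizes matching. Handing in.

```bash
python3 -c "
from h import *
print(job.hand_in())"
```

```text
the job is handed in; nothing more can be done
None
```

I turned the locknut clockwise until it came up solid, holding the angle under about 3 N·m, with the thin spanner's handle held by the cover stud. Both spanners are off and flat on the bench, and the job was handed in at about 59 s; no verdict came back, and I could not read the adjusting nut's angle directly (estimated 0.17 to 0.25 rad, limit 0.3).

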